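# Lock the brushing turntable

### The job

Lock the little turntable on the bench so that the sprocket on it can be wire-brushed: push its slotted disc round until the slot faces the flat steel locking bar, then push the bar fully home through the slot. Leave the sprocket sitting down on the spindle, and do not lift or shift the other loose things lying about.

Things in the scene. Friction and masses are not known exactly. Their poses are not given: they have to be found in the camera images.
- stand: dark green-grey cast foot of the turntable, fixed to the bench, 176 mm across. Origin on the bench (z = 0) on the disc's vertical turning axis; its z is up; its +y points level from the axis along the centre line of the locking bar, so the bar is pushed home towards -y of this frame.
- disc (a joint): angle (rad) of the slotted steel disc about the vertical axis, counterclockwise positive from above, no end stops. 0: the slot points straight away from the bar (to -y of stand); +3.1416 or -3.1416: the slot faces the bar. Turns either way with light friction (about 0.2 N m) and stays where it is left.
- slot (a point): middle of the slot's mouth at the disc's rim, 80 mm from the turning axis, 46 mm above the bench. The slot is cut radially into the rim: 20 mm wide, from radius 48 mm out to the rim, its mouth widened to 28 mm by 4 mm chamfers.
- stud (a point): top of one of the four upright studs by which the disc can be pushed round: 94 mm above the bench, 45 degrees counterclockwise from the slot. Studs are 12 mm thick, at radius 58 mm, 45, 135, 225 and 315 degrees from the slot, with hexagon nuts (21 mm over the corners) round their feet up to 62 mm above the bench.
- spindle_top (a point): top of the spindle in the middle of the disc, 22 mm thick, 84 mm above the bench. The disc turns with it; it is 160 mm across, its underside 40 mm and its top 52 mm above the bench.
- bar (a joint): how far (m) the locking bar has been pushed in: 0 fully drawn back, 0.040 fully home at its stop. It slides level in its guide with about 2 N of friction and stays where it is left. If the slot is not in line the bar's nose strikes the disc's rim; if it is a few mm off, the round nose centres the disc.
- bar_nose (a point): tip of the bar's rounded nose, 46 mm above the bench, 92 mm from the turning axis with the bar drawn back, 52 mm at home. The bar is flat steel, 14 mm wide, 12 mm thick, 40 to 52 mm above the bench.
- bar_tab (a point): middle of the top edge of the outer face of the bar's turned-up end, the tab to push on, 92 mm above the bench. The tab is an upright plate 34 mm wide across the bar, 8 mm thick, 40 to 92 mm above the bench. This face looks away from the disc, 192 mm from the turning axis when the bar is drawn back, 152 mm at home.
- guide (a point): middle of the top of the bar's guide block, 60 mm above the bench (65 mm at its screw heads), 119 mm from the turning axis. The block is 48 mm wide and 46 mm long along the bar.
- sprocket: loose rusty toothed sprocket, 80 mm across, 10 mm thick, bore 26 mm, lying on the disc round the spindle; origin in the middle of its underside, 52 mm above the bench. It turns with the disc and must stay there.
- wire_brush: loose wire brush with a wooden handle, 250 long, lying near the far side of the disc (bystander, leave it; sizes in mm, origin in the middle of its underside)
- socket: loose steel socket, 28 across, 38 tall, standing beside the bar's guide (bystander, leave it; sizes in mm, origin in the middle of its underside)
- big_nut: loose hexagon nut, 30 across, 16 tall, lying on the other side of the guide (bystander, leave it; sizes in mm, origin in the middle of its underside)
- spanner: loose combination spanner (open jaw and ring), 190 long, lying flat near the disc (bystander, leave it; sizes in mm, origin in the middle of its underside)
- spare_sprocket: loose small toothed sprocket, 66 across, 9 thick, lying flat on the bench (bystander, leave it; sizes in mm, origin in the middle of its underside)
- oil_tin: loose aluminium tin, 54 across, 75 tall, standing upright (bystander, leave it; sizes in mm, origin in the middle of its underside)
- screwdriver: loose screwdriver, lying on the robot's side of the disc (bystander, leave it; sizes in mm, origin in the middle of its underside)
Mind the look-alikes: they are no part of the job. What is shaped like the sprocket but red is not meant.

How it is judged:
On the way, in this order (a step that is already met when the one before it is completed fails the run):
1. the slot faces the bar (its mouth within 8 mm of the bar's centre line) (x of slot in the frame of stand between -0.008 and 0.008 m and y of slot in the frame of stand above 0.05 m), for 0.1 s.
2. the bar is pushed home through the slot (all of step 1 and value of joint bar above 0.036 m), for 0.2 s.
At the end, for the whole second after the job is handed in: The bar stands in the slot, pushed in at least 36 of its 40 mm, with the slot's mouth within 6 mm of the bar's centre line and the disc at rest; the sprocket still lies on the disc round the spindle (within 10 mm of the axis, not raised more than 6 mm) (x of slot in the frame of stand between -0.006 and 0.006 m and y of slot in the frame of stand above 0.05 m and value of joint bar above 0.036 m and velocity of joint disc between -0.05 and 0.05 rad/s and horizontal distance between sprocket and stand below 0.01 m and z of sprocket in the frame of stand below 0.058 m); the robot touches nothing.
It fails at once if the sprocket is lifted off the disc (z of sprocket in the frame of stand above 0.064 m).
It fails at once if a loose thing on the bench is shifted more than 30 mm (distance of any of wire_brush, socket, big_nut, spanner, spare_sprocket, oil_tin, screwdriver from where it was at the start of the episode above 0.03 m).
It fails at once if a loose thing on the bench is lifted more than 15 mm (height (world z) of any of wire_brush, socket, big_nut, spanner, spare_sprocket, oil_tin, screwdriver above 0.015 m).
It also fails if it takes over 45 s, if anything falls off the work surface, if the arm or the gripper's body presses on something with over 40 N, if the wrist force passes 120 N, or if a joint passes its speed limit or range.

### The arm

A 6-joint arm with a two-finger parallel gripper is mounted at the origin on the work surface. World frame = base frame: x ahead of the robot, y to its left, z up, the work surface at z = 0. Lengths are in m, angles in rad, forces in N, time in s.
With the tool pointing down it reaches from about 0.375 to 0.9 m from the base axis. Payload 3.1 kg.
Tool frame: the origin (TCP) lies between the finger pads; the fingertips stand 22 mm ahead of it and the grasp point (between the pads) lies 3 mm ahead of it; z points along the fingers, y is the line along which they close (so a half turn about z gives the same grasp; the last joint's range is limited). The gripper opens to 87 mm and grips with 3 to 60 N. Pads are 19 mm wide; open, the fingers measure 117 mm over their backs; the gripper's body (75 mm by 190 mm) begins 51 mm behind the grasp point.
Start: joints at [0.95, 0.527, 1.433, -0, 1.181, -0.178], TCP at [0.268, 0.565, 0.222] pointing down, gripper open.
Joint ranges: [-3.08, 3.08], [-0.75, 2.2], [0.22, 2.44], [-1.43, 4.57], [0, 2.65], [-2.85, 2.85]. Speed limits (rad/s): [2.79, 2.79, 3.14, 3.14, 3.14, 3.14].

### API

Orientations are given as a unit quaternion [x, y, z, w].
In Python, from rig import robot gives the robot as it stands.
- The arm moves only by the tool move_arm, never from a script. Its argument "series" is text: rows parted by semicolons, each of 6 numbers parted by spaces: the shift along the tool's x, y, z in mm, then the turn, a rotation vector about the tool's x, y, z in degrees. In form: dx dy dz ax ay az; .... A call has 1 to 8 rows; each row is the pose to reach, as a shift and turn from the pose commanded when the call began, along the tool's axes at that moment; what a row does not reach only later rows make up. A row lasts 1/12 s, in which the tool goes at most 41.7 mm and 7.16 degrees, less where a joint would pass 70% of its speed; a pose out of reach is approached as far as the arm can. A call with a gripper value outside its range is refused whole. "jaw" is the opening, from 0 (shut) to 1 (fully open), set as the call begins (left out, the last holds). The fingers move at their own pace and stop on an object; "newtons" is the grip in N (left out, the last holds). Time passes only in rows, so rows that repeat a pose let the fingers close. It gives the time, the measured TCP pose, the force, the opening and the grip force at its end, in the units of the state.
- robot.get_obs(): the state, without advancing time (a new reading comes with each control period).
- robot.camera(name): name is "scene" or "top" or "wrist"; returns a dict with "img" (420x560x3 uint8, red, green, blue), "mtx" (3x3 intrinsics, pixels), "world_to_cam" (4x4, takes a point from world to camera coordinates). Camera axes: x right, y down, z forward; pixel columns grow to the right and rows downward; lengths in m; the calibration is good to about 2 mm. A picture is of the moment at which its call begins. There is no depth.
- robot.hand_in(): hands the job in; it is judged then, once.
Trained networks look in a picture, given as the dict that the camera call returned (one of the last four; its "shot" number tells which), for a name from the list of things; names that differ only in an ending like _2 or _b are one class to them, and where a whole thing is asked for, a point or a joint stands for the part that bears it (a point fixed in the world has none). Each returns a list of dicts, best first, with "p" (0 to 1); they miss things now and then, are a little off and sometimes report something else, mostly with a low value. They report only what shows in the picture. A call takes as long as a camera call. They do not tell look-alikes from the thing itself.
- robot.search_frame(picture, thing): "xyz" ([x, y, z] in m, in world coordinates, good to about 4 mm: the middle of the surface that is visible of it).
- robot.tip_of(picture, thing): "xyz" ([x, y, z] in m, in world coordinates, good to about 4 mm: a listed point, or the origin of a listed thing).
The state is a dict: "time": time; "q": joint angles; "joint_velocities": joint speeds; "joint_torque": joint torques, N m; "position": TCP position; "tool_rot": TCP orientation; "ft_force": force on the tool from outside, world axes, zero at the start; "moment": the same for the moment, N m; "grip_width": finger opening in m; "grip_force": force on a finger pad.
Only numpy, scipy, OpenCV 4.12 (cv2) and the standard library are available. Lean on these libraries where they do the work, as an engineer would, in place of code of your own. Each camera call takes 0.05 s, during which the arm holds its last target. There are 200 camera calls.

## Working session

There is one attempt and no reset: what is moved stays moved. The work goes in short steps, Python scripts to look and compute and a tool call to move; the robot and the scene stay as the last step left them, time stands still between calls to the robot, and variables do not carry over. Pictures are saved under pics/ and viewed, at most 10 in all, crops included, and the job is handed in when it is done.

Besides the shell and the picture viewer there is one more tool, called after ">>>" in YAML: its name, and indented under it one key for each argument. move_arm: Moves the arm, as the interface text tells. Its arguments: {"type":"object","properties":{"series":{"type":"string"},"jaw":{"type":"number"},"newtons":{"type":"number"}},"required":["series"]}

```bash
mkdir -p pics
cat > h.py <<'E'
from rig import robot
import numpy as np, cv2
from scipy.spatial.transform import Rotation as R
def save(c,n,crop=None,s=1):
    im=c["img"][:,:,::-1]
    if crop: im=im[crop[1]:crop[3],crop[0]:crop[2]]
    cv2.imwrite("pics/"+n,cv2.resize(im,None,fx=s,fy=s,interpolation=cv2.INTER_CUBIC))
def px(c,p):
    q=c["world_to_cam"]@np.r_[p,1]; u=c["mtx"]@q[:3]; return u[:2]/u[2]
def at(c,uv,z):
    M=c["world_to_cam"];d=M[:3,:3].T@np.linalg.inv(c["mtx"])@np.r_[uv,1];o=-M[:3,:3].T@M[:3,3]
    return o+d*(z-o[2])/d[2]
E
python3 - <<'E'
from h import *
o=robot.get_obs();print(o["position"],o["tool_rot"],o["time"])
for n in("scene","top"):
    c=robot.camera(n);save(c,n+"1.png",s=1.4)
    for t in("stand","slot","stud","spindle_top","bar_nose","bar_tab","guide","sprocket"):
        print(n,t,[(np.round(d["xyz"],3).tolist(),round(d["p"],2),px(c,d["xyz"]).astype(int).tolist()) for d in robot.tip_of(c,t)[:4]])
E
```

```text
[0.26734314 0.56414026 0.22117232] [ 2.19578583e-01  9.75594229e-01 -9.88196500e-04 -4.12159984e-04] 0.0
scene stand [([0.533, -0.086, -0.002], 0.86, [273, 238])]
scene slot [([0.605, -0.121, 0.043], 0.75, [230, 222]), ([0.617, 0.08, 0.092], 0.41, [280, 266])]
scene stud [([0.591, -0.072, 0.097], 0.83, [247, 209]), ([0.681, 0.018, -0.0], 0.26, [228, 301])]
scene spindle_top [([0.539, -0.088, 0.087], 0.7, [268, 201]), ([0.59, 0.02, 0.065], 0.18, [275, 252])]
scene bar_nose [([0.572, -0.007, 0.045], 0.68, [276, 248])]
scene bar_tab [([0.616, 0.08, 0.093], 0.81, [280, 265])]
scene guide [([0.588, 0.022, 0.061], 0.81, [277, 254])]
scene sprocket [([0.612, 0.174, 0.0], 0.95, [317, 348]), ([0.336, 0.119, -0.0], 0.68, [424, 259]), ([0.537, -0.088, 0.052], 0.6, [270, 215]), ([0.481, 0.187, 0.003], 0.59, [391, 315])]
top stand [([0.53, -0.084, 0.0], 0.69, [285, 226]), ([0.563, -0.286, -0.002], 0.39, [372, 209])]
top slot [([0.604, -0.126, 0.047], 0.86, [302, 190])]
top stud [([0.589, -0.068, 0.091], 0.71, [276, 194])]
top spindle_top [([0.535, -0.084, 0.085], 0.73, [285, 219])]
top bar_nose [([0.571, -0.012, 0.047], 0.51, [252, 206]), ([0.535, -0.084, 0.086], 0.5, [285, 219]), ([0.589, -0.072, 0.087], 0.22, [278, 194])]
top bar_tab [([0.617, 0.081, 0.093], 0.53, [207, 183]), ([0.53, -0.08, 0.049], 0.37, [283, 224])]
top guide [([0.592, 0.022, 0.059], 0.97, [236, 197])]
top sprocket [([0.61, 0.173, 0.001], 0.76, [174, 196]), ([0.337, 0.115, -0.0], 0.66, [199, 315]), ([0.48, 0.188, 0.002], 0.57, [167, 252]), ([0.529, -0.083, 0.048], 0.56, [284, 224])]
```

View pics/scene1.png

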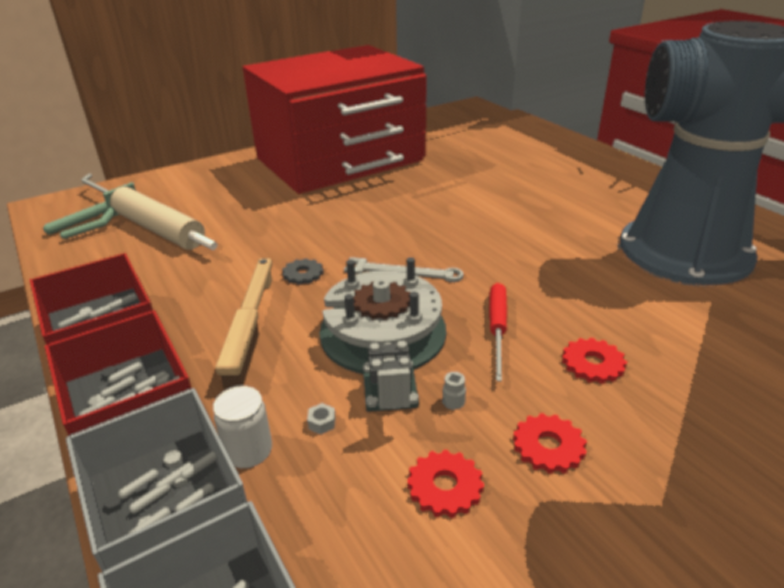

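View pics/top1.png

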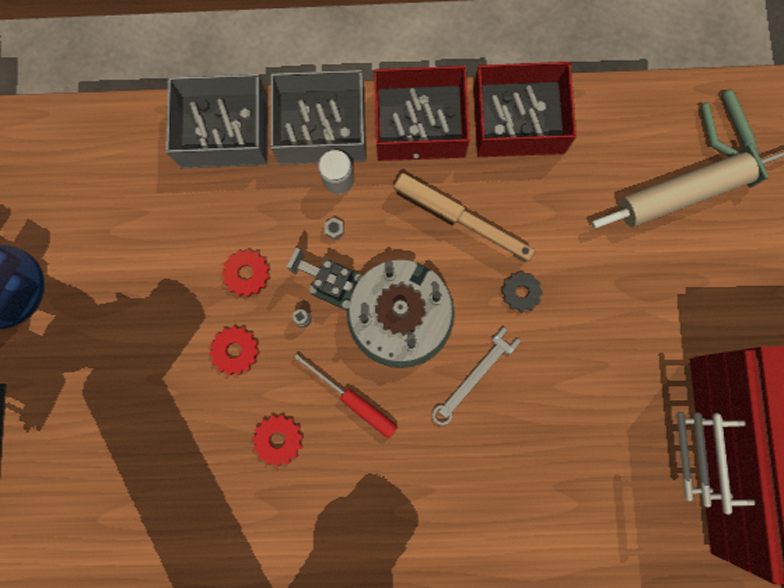

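The disc's sprocket (rusty brown, top view px (400,307)) is on the turntable. The three red ones at (245,272), (234,350) and (277,440), and the dark spare at (521,292), are not meant. The slot is at (420,270), about 92° clockwise of the bar, whose tab is at (295,260). I'll grip the stud at (437,293) and carry it about 92° counterclockwise.

>>> move_arm:
  series: "-563 -434 0 0 0 138; -563 -434 0 0 0 138; -563 -434 0 0 0 138; -563 -434 0 0 0 138; -563 -434 0 0 0 138; -563 -434 0 0 0 138; -563 -434 0 0 0 138; -563 -434 0 0 0 138"
  jaw: 0.5
  newtons: 10

```text
time: 1.57
position: [0.4197, 0.266, 0.2224]
tool_rot: [0.663, 0.749, 0.0, 0.0]
ft_force: [0.8, -0.5, 0.4]
grip_width: 0.0456
grip_force: 0.0
```

```bash
cat >> h.py <<'E'
def go(x,y,z,yaw):
    "tool-frame shift (mm, deg) from the measured pose to TCP x,y,z, pointing down, tool y at yaw deg"
    o=robot.get_obs();r=R.from_quat(o["tool_rot"])
    a=np.radians(yaw);Y=np.array([np.cos(a),np.sin(a),0]);Z=np.array([0,0,-1.])
    T=R.from_matrix(np.c_[np.cross(Y,Z),Y,Z])
    print("go",np.round(r.inv().apply(np.array([x,y,z])-o["position"])*1000,1),np.round((r.inv()*T).as_rotvec(degrees=True),1),"q",np.round(o["q"],2),"t",o["time"])
E
python3 -c "
from h import *
go(.590,-.069,.2,-74)"
```

```text
go [-353.2  128.2   22.5] [ 0. -0. 81.] q [0.34 0.36 1.75 0.   1.04 0.22] t 1.5667
```

>>> move_arm:
  series: "-353 128 22 0 0 81; -353 128 22 0 0 81; -353 128 22 0 0 81; -353 128 22 0 0 81; -353 128 22 0 0 81; -353 128 22 0 0 81; -353 128 22 0 0 81; -353 128 22 0 0 81"

```text
time: 2.23
position: [0.5722, -0.0302, 0.2027]
tool_rot: [0.941, 0.339, 0.0, 0.0]
ft_force: [0.5, -0.2, -0.3]
grip_width: 0.0434
grip_force: 0.0
```

```bash
python3 -c "
from h import *
go(.590,-.069,.16,-74)"
```

```text
go [-11.1  41.2  42.7] [ 0.  -0.  23.7] q [-0.25  0.48  1.59  0.    1.07  0.63] t 2.2333
```

>>> move_arm:
  series: "-11 41 20 0 0 7; -11 41 20 0 0 14; -11 41 20 0 0 21; -11 41 20 0 0 24; -11 41 20 0 0 24; -11 41 20 0 0 24"

```text
time: 2.73
position: [0.5895, -0.0666, 0.1826]
tool_rot: [0.99, 0.14, -0.0, -0.0]
ft_force: [0.5, 0.3, 0.5]
grip_width: 0.0435
grip_force: 0.0
```

Run:
```python
from h import *
c=robot.camera("wrist");save(c,"wrist1.png",s=1.4)
for t in("slot","stud","spindle_top","bar_nose","bar_tab","guide"):
    print(t,[(np.round(d["xyz"],3).tolist(),round(d["p"],2),(1.4*px(c,d["xyz"])).astype(int).tolist()) for d in robot.tip_of(c,t)[:3]])
go(.590,-.069,.094,-74)
```

```text
slot [([0.604, -0.126, 0.049], 0.77, [486, 285])]
stud [([0.589, -0.069, 0.093], 0.64, [398, 299])]
spindle_top [([0.682, 0.022, 0.003], 0.37, [308, 107])]
bar_nose [([0.571, -0.01, 0.046], 0.81, [304, 283])]
bar_tab [([0.617, 0.081, 0.091], 0.94, [143, 175])]
guide [([0.617, 0.081, 0.092], 0.71, [143, 175]), ([0.585, 0.022, 0.062], 0.61, [255, 252])]
go [-0.3  2.7 88.8] [ 0.  -0.   0.1] q [-0.3   0.53  1.55  0.    1.06  0.99] t 3.0833
```

View pics/wrist1.png

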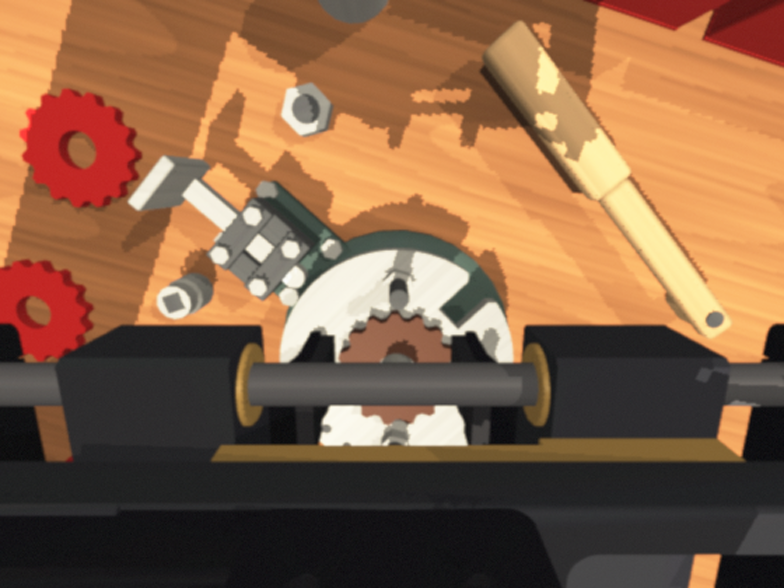

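The wrist view shows the right stud (398,299) between the open fingers, with the slot at (470,300), the bar tab at (165,185), and the nut and socket clear of them. Next is a least-squares fit of the turntable geometry.

Run:
```python
from h import *
from scipy.optimize import least_squares
P={"a":[(.533,-.086),(.539,-.088),(.530,-.084),(.535,-.084),(.537,-.088)],"slot":[(.605,-.121),(.604,-.126),(.604,-.126)],
"stud":[(.591,-.072),(.589,-.068),(.589,-.069)],"nose":[(.572,-.007),(.571,-.012),(.571,-.010)],"tab":[(.616,.08),(.617,.081),(.617,.081)],"guide":[(.588,.022),(.592,.022),(.585,.022)]}
def f(v):
    x,y,b,s=v;u=lambda r,t:np.array([x+r*np.cos(t),y+r*np.sin(t)])
    m=dict(a=u(0,0),slot=u(.08,s),stud=u(.058,s+np.pi/4),nose=u(.092,b),tab=u(.192,b),guide=u(.119,b))
    return np.concatenate([np.ravel(np.array(P[k])-m[k]) for k in P])*1000
r=least_squares(f,[.534,-.085,1.1,-.5]);x,y,b,s=r.x
print(x,y,np.degrees([b,s,b-s]),np.round(r.fun,0))
t=s+np.pi/4;print("stud",x+.058*np.cos(t),y+.058*np.sin(t),np.degrees(t))
```

```text
0.5336123157875086 -0.08814642904744373 [ 63.81974217 -26.97762811  90.79737028] [-1.  2.  5.  0. -4.  4.  1.  4.  3.  0.  0.  3. -1. -2. -1. -2.  2. -2.
  0.  2.  0.  1. -2. -1. -3. -6. -3. -4. -2. -4. -1. -3. -1. -3.  2.  3.
  6.  3. -1.  3.]
stud 0.5887665912635185 -0.0702019062976904 18.022371886905727
```

>>> move_arm:
  series: "0 3 30 0 0 0; 0 3 60 0 0 0; 0 3 80 0 0 0; 0 3 90 0 0 0; 0 3 90 0 0 0; 0 3 90 0 0 0"

```text
time: 3.58
position: [0.5906, -0.0694, 0.0927]
tool_rot: [0.99, 0.14, -0.0, 0.0]
ft_force: [0.6, -0.3, 0.5]
grip_width: 0.0436
grip_force: 0.0
```

>>> move_arm:
  series: "0 0 0 0 0 0; 0 0 0 0 0 0; 0 0 0 0 0 0; 0 0 0 0 0 0; 0 0 0 0 0 0; 0 0 0 0 0 0; 0 0 0 0 0 0; 0 0 0 0 0 0"
  jaw: 0
  newtons: 10

```text
time: 4.25
position: [0.5912, -0.0698, 0.094]
tool_rot: [0.99, 0.139, 0.001, 0.001]
ft_force: [-1.6, -0.1, 6.1]
grip_width: 0.0021
grip_force: 3.3
```

Run:
```python
from h import *
c=robot.camera("wrist");save(c,"wrist2.png")
o=robot.get_obs();r=R.from_quat(o["tool_rot"]);p=o["position"];print(p,o["ft_force"],o["grip_width"])
A=np.array([.5336,-.0881]);d=p[:2]-A;print("r,ang",np.hypot(*d)*1000,np.degrees(np.arctan2(d[1],d[0])))
for k in range(1,17):
    a=np.radians(90.8*k/16);w=np.array([[np.cos(a),-np.sin(a)],[np.sin(a),np.cos(a)]])@d+A
    s=r.inv().apply(np.r_[w,p[2]]-p)*1000;print(k,np.round(s,1),round(-90.8*k/16,1))
```

```text
[ 0.59119494 -0.06973016  0.09398604] [-1.13610877  0.27426255  5.90026499] 0.0014898483686828798
r,ang 60.45351754261978 17.69002350694276
1 [-0.5 -6.  -0. ] -5.7
2 [ -1.5 -11.9  -0. ] -11.3
3 [ -3.2 -17.6  -0. ] -17.0
4 [ -5.4 -23.2  -0. ] -22.7
5 [ -8.1 -28.5  -0.1] -28.4
6 [-11.3 -33.5  -0.1] -34.0
7 [-15.1 -38.2  -0.1] -39.7
8 [-19.2 -42.5  -0.1] -45.4
9 [-23.8 -46.4  -0.1] -51.1
10 [-28.8 -49.7  -0.1] -56.8
11 [-34.  -52.6  -0.1] -62.4
12 [-39.5 -55.   -0.1] -68.1
13 [-45.2 -56.8  -0.2] -73.8
14 [-51.1 -58.   -0.2] -79.5
15 [-57.  -58.6  -0.2] -85.1
16 [-63.  -58.7  -0.2] -90.8
```

Run:
```python
from h import *
c=robot.camera("scene");save(c,"scene2.png",(190,150,350,290),4)
print([px(c,(.5888,-.07,z)) for z in(.094,.062)])
for t in("slot","stud"):
    print(t,[(np.round(d["xyz"],3).tolist(),round(d["p"],2)) for d in robot.tip_of(c,t)[:3]])
```

```text
[array([249.01176476, 211.01711839]), array([250.12537597, 225.58596198])]
slot [([0.605, -0.121, 0.043], 0.74)]
stud [([0.588, -0.073, 0.097], 0.92)]
```

View pics/scene2.png

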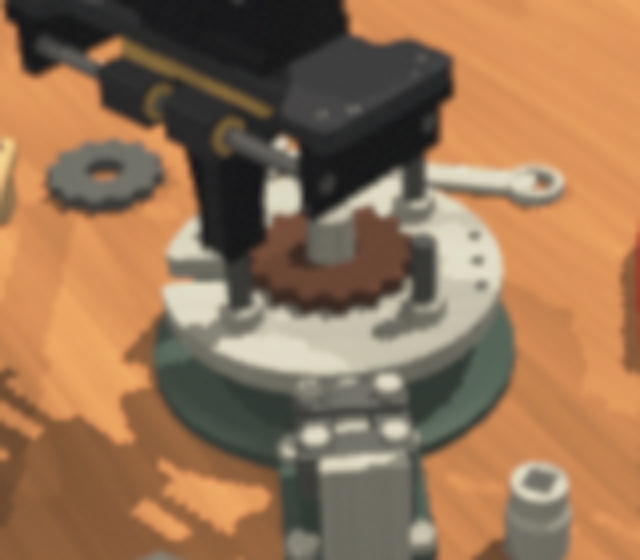

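View pics/wrist2.png

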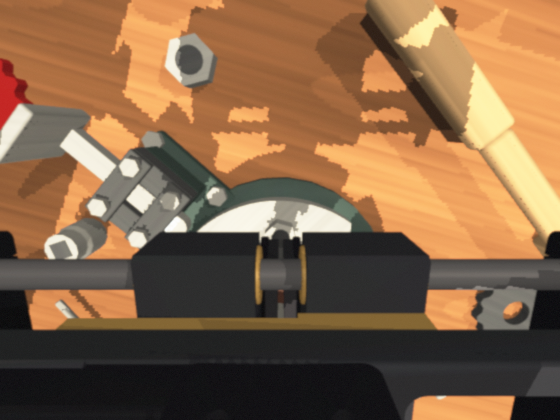

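Run:
```python
from h import *
w=robot.camera("wrist");s=robot.camera("scene");p=robot.get_obs()["position"]
for z in(.116,.094,.072,.062,.052): print(z,"tool",px(w,[p[0],p[1],z]).round(),px(s,[p[0],p[1],z]).round(),"stud",px(w,(.5888,-.07,z)).round(),px(s,(.5888,-.07,z)).round(), "at scene(249,215)",at(s,(249.5,215),z).round(4),"wrist",at(w,(280,228),z).round(4))
save(w,"w3.png",(200,200,360,320),5)
```

```text
0.116 tool [283. 273.] [247. 201.] stud [282. 278.] [248. 201.] at scene(249,215) [ 0.6073 -0.0312  0.116 ] wrist [ 0.6119 -0.0622  0.116 ]
0.094 tool [283. 255.] [248. 212.] stud [282. 260.] [249. 211.] at scene(249,215) [ 0.5938 -0.059   0.094 ] wrist [ 0.6054 -0.0641  0.094 ]
0.072 tool [283. 241.] [249. 222.] stud [282. 245.] [250. 221.] at scene(249,215) [ 0.5803 -0.0867  0.072 ] wrist [ 0.5989 -0.066   0.072 ]
0.062 tool [282. 236.] [249. 226.] stud [282. 240.] [250. 226.] at scene(249,215) [ 0.5742 -0.0994  0.062 ] wrist [ 0.5959 -0.0668  0.062 ]
0.052 tool [282. 231.] [249. 231.] stud [282. 235.] [250. 230.] at scene(249,215) [ 0.5681 -0.112   0.052 ] wrist [ 0.5929 -0.0677  0.052 ]
```

View pics/w3.png

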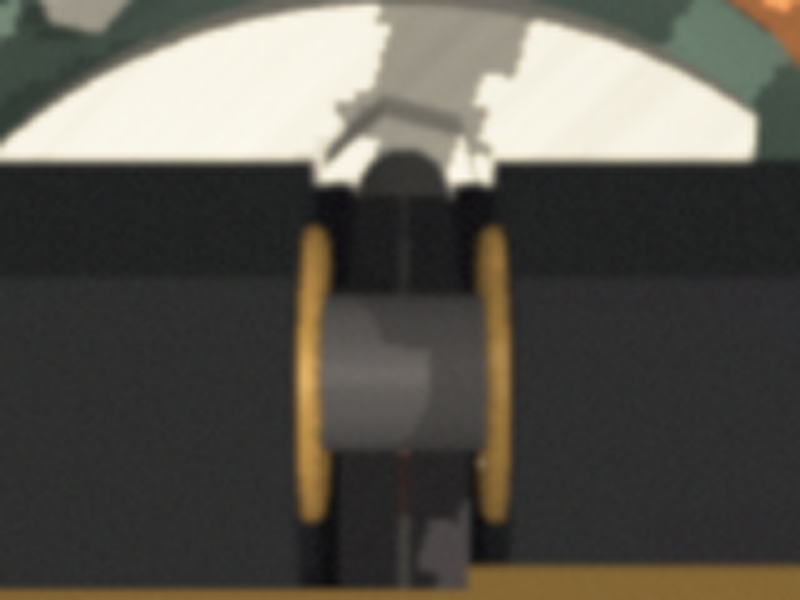

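The fingers shut to 1.5 mm with 6 N upward, so the stud is not between them. I'll open them and look again.

>>> move_arm:
  series: "0 0 0 0 0 0; 0 0 0 0 0 0; 0 0 0 0 0 0; 0 0 0 0 0 0; 0 0 0 0 0 0; 0 0 0 0 0 0"
  jaw: 0.45

```text
time: 5.05
position: [0.5898, -0.0692, 0.0922]
tool_rot: [0.99, 0.139, -0.001, -0.0]
ft_force: [0.3, 0.2, 0.0]
grip_width: 0.0326
grip_force: 0.0
```

Run:
```python
from h import *
s=robot.camera("scene");o=robot.get_obs();print(o["position"],o["ft_force"],o["grip_width"])
save(s,"s4.png",(200,160,330,260),6)
```

```text
[ 0.58990132 -0.06921893  0.09221392] [-0.05555205  0.05006354  0.07390156] 0.03534246671498404
```

View pics/s4.png

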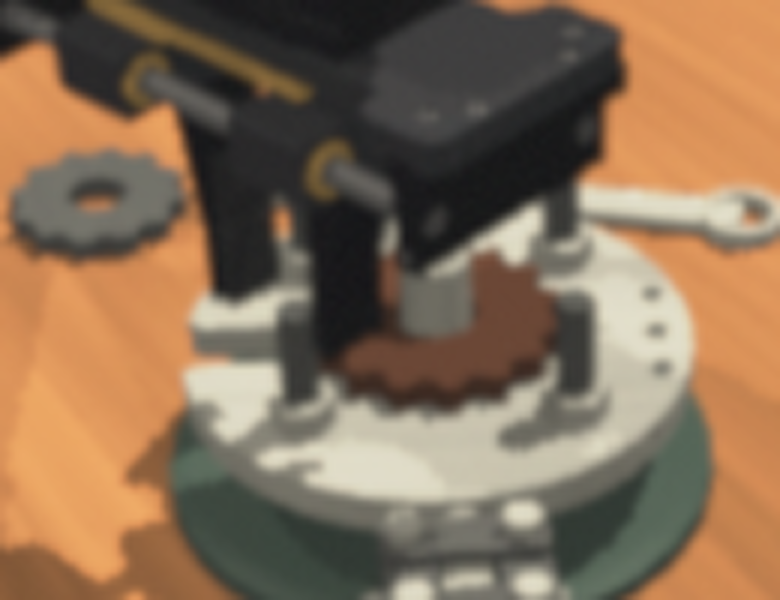

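The open fingers' tips project near (248,213) in the scene picture. That puts them at about z 0.09, level with the stud's top, so they closed above it. I'll go lower in small steps and watch the force.

>>> move_arm:
  series: "0 0 4 0 0 0; 0 0 8 0 0 0; 0 0 12 0 0 0; 0 0 12 0 0 0; 0 0 12 0 0 0"

```text
time: 5.52
position: [0.5899, -0.0693, 0.08]
tool_rot: [0.99, 0.14, -0.001, -0.0]
ft_force: [0.0, -0.2, -0.6]
grip_width: 0.0389
grip_force: 0.0
```

>>> move_arm:
  series: "0 0 3 0 0 0; 0 0 6 0 0 0; 0 0 6 0 0 0; 0 0 6 0 0 0"

```text
time: 5.85
position: [0.5901, -0.0694, 0.0744]
tool_rot: [0.99, 0.14, -0.0, -0.0]
ft_force: [-0.1, 0.2, -0.3]
grip_width: 0.0391
grip_force: 0.0
```

>>> move_arm:
  series: "0 0 0 0 0 0; 0 0 0 0 0 0; 0 0 0 0 0 0; 0 0 0 0 0 0; 0 0 0 0 0 0; 0 0 0 0 0 0; 0 0 0 0 0 0; 0 0 0 0 0 0"
  jaw: 0

```text
time: 6.52
position: [0.5905, -0.0697, 0.0748]
tool_rot: [0.99, 0.14, 0.0, 0.0]
ft_force: [0.2, -0.4, 0.7]
grip_width: 0.0112
grip_force: 10.0
```

Gripped the stud at 11 mm. Now the arc.

>>> move_arm:
  series: "-0.1 -3 0 0 0 -2.8; -0.5 -6 0 0 0 -5.7; -1 -9 0 0 0 -8.5; -1.5 -11.9 0 0 0 -11.3; -2.3 -14.8 0 0 0 -14.2; -3.2 -17.6 0 0 0 -17; -4.2 -20.4 0 0 0 -19.9; -5.4 -23.2 0 0 0 -22.7"

```text
time: 7.18
position: [0.5804, -0.0495, 0.0748]
tool_rot: [0.943, 0.333, 0.002, 0.001]
ft_force: [3.2, -2.8, -3.4]
grip_width: 0.0115
grip_force: 10.0
```

>>> move_arm:
  series: "-0.1 -3 0 0 0 -2.8; -0.5 -6 0 0 0 -5.7; -1 -9 0 0 0 -8.5; -1.5 -11.9 0 0 0 -11.3; -2.3 -14.8 0 0 0 -14.2; -3.2 -17.6 0 0 0 -17; -4.2 -20.4 0 0 0 -19.9; -5.4 -23.2 0 0 0 -22.7"

```text
time: 7.85
position: [0.5626, -0.0342, 0.0748]
tool_rot: [0.859, 0.512, 0.002, 0.002]
ft_force: [3.5, 0.0, -4.8]
grip_width: 0.0115
grip_force: 10.0
```

```bash
cat > chk.py <<'E'
from h import *
o=robot.get_obs();p=o["position"];d=p[:2]-[.5336,-.0881];print(p.round(4),o["ft_force"].round(1),o["grip_width"],np.hypot(*d),np.degrees(np.arctan2(d[1],d[0])),"need 108.8; q",o["q"].round(2),o["time"])
for n in("top","scene"):
    c=robot.camera(n)
    for t in("slot","stud","bar_tab","bar_nose","spindle_top"): print(n,t,[(np.round(e["xyz"],3).tolist(),round(e["p"],2)) for e in robot.tip_of(c,t)[:2]])
E
python3 chk.py
```

```text
[ 0.5626 -0.0342  0.0748] [ 3.5  0.  -4.8] 0.011515428746262418 0.06120204046451329 61.70219313485576 need 108.8; q [-0.26  0.66  1.71  0.    0.77  0.24] 7.85
top slot []
top stud [([0.689, -0.189, -0.0], 0.71)]
top bar_tab []
top bar_nose []
top spindle_top [([0.534, -0.084, 0.083], 0.83), ([0.691, -0.188, -0.003], 0.62)]
scene slot [([0.613, -0.058, 0.042], 0.94)]
scene stud [([0.562, -0.034, 0.096], 0.96), ([0.54, -0.082, 0.086], 0.75)]
scene bar_tab [([0.621, 0.082, 0.092], 0.85), ([0.531, -0.087, 0.052], 0.21)]
scene bar_nose [([0.576, -0.008, 0.043], 0.66)]
scene spindle_top [([0.541, -0.085, 0.084], 0.94)]
```

Following well: the slot turned with the stud, forces are small. Continuing.

>>> move_arm:
  series: "-0.1 -3 0 0 0 -2.8; -0.5 -6 0 0 0 -5.7; -1 -9 0 0 0 -8.5; -1.5 -11.9 0 0 0 -11.3; -2.3 -14.8 0 0 0 -14.2; -3.2 -17.6 0 0 0 -17; -4.2 -20.4 0 0 0 -19.9; -5.4 -23.2 0 0 0 -22.7"

```text
time: 9.12
position: [0.5389, -0.0271, 0.0748]
tool_rot: [0.742, 0.67, 0.002, 0.001]
ft_force: [5.4, 3.8, -3.2]
grip_width: 0.0118
grip_force: 10.0
```

>>> move_arm:
  series: "-0.1 -3 0 0 0 -2.8; -0.5 -6 0 0 0 -5.7; -1 -9 0 0 0 -8.5; -1.5 -11.9 0 0 0 -11.3; -2.3 -14.8 0 0 0 -14.2; -3.2 -17.6 0 0 0 -17; -4.2 -20.4 0 0 0 -19.9; -5.4 -23.2 0 0 0 -22.7"

```text
time: 9.78
position: [0.5145, -0.0302, 0.0748]
tool_rot: [0.596, 0.803, 0.001, 0.001]
ft_force: [5.2, 3.0, -3.5]
grip_width: 0.0117
grip_force: 10.0
```

```bash
python3 chk.py
```

```text
[ 0.5145 -0.0302  0.0748] [ 5.2  3.  -3.5] 0.011716858984155792 0.060946141785788735 108.23592850907005 need 108.8; q [-0.28  0.61  1.83  0.    0.69 -0.57] 9.7833
top slot []
top stud []
top bar_tab [([0.619, 0.082, 0.09], 0.53)]
top bar_nose []
top spindle_top [([0.536, -0.082, 0.085], 0.87), ([0.768, 0.016, 0.005], 0.56)]
scene slot [([0.565, -0.011, 0.044], 0.92)]
scene stud [([0.511, -0.032, 0.095], 0.95), ([0.59, 0.023, 0.064], 0.52)]
scene bar_tab [([0.617, 0.081, 0.092], 0.74)]
scene bar_nose [([0.572, -0.01, 0.041], 0.81), ([0.535, -0.09, 0.052], 0.35)]
scene spindle_top [([0.54, -0.082, 0.086], 0.58)]
```

>>> move_arm:
  series: "0 0 0 0 0 0; 0 0 0 0 0 0; 0 0 0 0 0 0; 0 0 0 0 0 0; 0 0 0 0 0 0"
  jaw: 0.45

```text
time: 10.8
position: [0.5128, -0.0307, 0.0745]
tool_rot: [0.596, 0.803, -0.0, -0.0]
ft_force: [-0.5, -0.0, -0.8]
grip_width: 0.0354
grip_force: 0.0
```

>>> move_arm:
  series: "0 0 -30 0 0 0; 0 0 -60 0 0 0; -40 -60 -90 0 0 7; -60 -80 -100 0 0 14; -60 -80 -100 0 0 20; -60 -80 -100 0 0 20"

```text
time: 11.3
position: [0.453, -0.1141, 0.1764]
tool_rot: [0.729, 0.685, -0.0, 0.001]
ft_force: [0.7, 0.4, 0.9]
grip_width: 0.0391
grip_force: 0.0
```

```bash
sed -i 's/"top","scene"/"top","scene","wrist"/' chk.py
cat >> chk.py <<'E'
c=robot.camera("scene");save(c,"s5.png",(220,180,320,280),6)
E
python3 chk.py
```

```text
[ 0.453  -0.1141  0.1764] [0.7 0.4 0.9] 0.03913905262517433 0.08468272496852838 -162.09657109515186 need 108.8; q [-0.49  0.39  1.87 -0.    0.88 -0.42] 11.3
top slot [([0.566, -0.014, 0.046], 0.64)]
top stud [([0.515, -0.028, 0.094], 0.64)]
top bar_tab [([0.619, 0.081, 0.091], 0.58)]
top bar_nose [([0.573, -0.01, 0.048], 0.7)]
top spindle_top []
scene slot [([0.566, -0.009, 0.045], 0.85)]
scene stud [([0.513, -0.033, 0.095], 0.68), ([0.403, 0.011, -0.0], 0.2)]
scene bar_tab [([0.618, 0.079, 0.092], 0.59)]
scene bar_nose [([0.575, -0.008, 0.042], 0.87)]
scene spindle_top [([0.54, -0.086, 0.087], 0.78), ([0.68, 0.021, -0.004], 0.65)]
wrist slot [([0.566, -0.013, 0.049], 0.92)]
wrist stud [([0.512, -0.031, 0.094], 0.63), ([0.573, -0.009, 0.044], 0.4)]
wrist bar_tab []
wrist bar_nose [([0.572, -0.01, 0.04], 0.86)]
wrist spindle_top [([0.538, -0.09, 0.085], 0.82)]
```

View pics/s5.png

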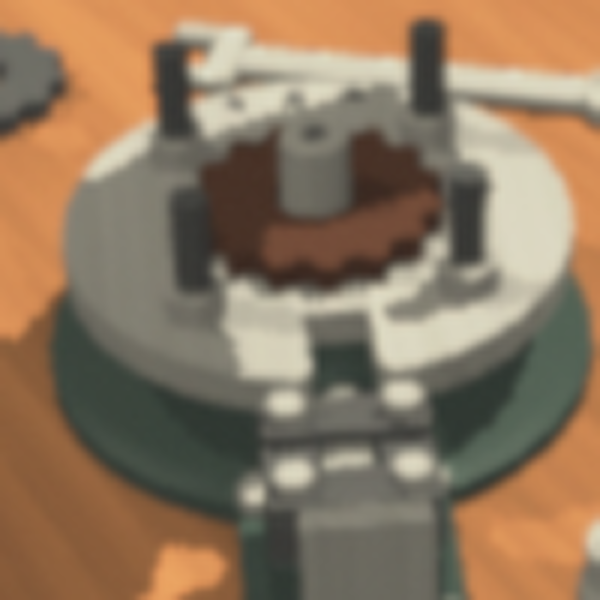

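The slot's mouth, at (343,390) in the crop, lies on the guide's centre line (screw pairs centred at (344,400) and (352,470)), so it is aligned. Next the hand goes outside the tab with the fingers shut.

```bash
python3 -c "
from h import *
go(.631,.1075,.165,-26.2)"
```

```text
go [228.1 164.4   9.7] [ 0.  0. 23.] q [-0.48  0.39  1.87  0.    0.88 -0.42] t 12.25
```

>>> move_arm:
  series: "28 20 0 0 0 3; 57 40 0 0 0 7; 85 61 0 0 0 12; 113 81 0 0 0 16; 142 101 0 0 0 20; 170 122 0 0 0 23; 200 144 0 0 0 23; 228 164 9 0 0 23"
  jaw: 0

```text
time: 12.92
position: [0.633, 0.1092, 0.1672]
tool_rot: [0.849, 0.529, 0.002, 0.001]
ft_force: [1.0, -0.5, -0.1]
grip_width: 0.0014
grip_force: 0.0
```

```bash
python3 -c "
from h import *
go(.631,.1075,.068,-26.2)"
```

```text
go [-2.6 -1.4 99.2] [ 0.2 -0.1  0. ] q [-0.    0.61  1.44  0.    1.08  0.45] t 12.9167
```

>>> move_arm:
  series: "0 0 30 0 0 0; 0 0 60 0 0 0; 0 0 85 0 0 0; 0 0 99 0 0 0; 0 0 99 0 0 0; 0 0 99 0 0 0"

```text
time: 13.42
position: [0.63, 0.1074, 0.0658]
tool_rot: [0.849, 0.529, -0.001, -0.001]
ft_force: [0.5, 0.0, 0.4]
grip_width: 0.0006
grip_force: 0.0
```

>>> move_arm:
  series: "-4 0 0 0 0 0; -8 0 0 0 0 0; -12 0 0 0 0 0; -16 0 0 0 0 0; -20 0 0 0 0 0; -24 0 0 0 0 0; -28 0 0 0 0 0; -32 0 0 0 0 0"

```text
time: 14.08
position: [0.6169, 0.0786, 0.0672]
tool_rot: [0.849, 0.529, 0.001, 0.0]
ft_force: [0.9, 1.9, 1.1]
grip_width: 0.0006
grip_force: 1.1
```

```bash
cat > c2.py <<'E'
from h import *
o=robot.get_obs();p=o["position"];u=np.array([.4415,.897]);d=p[:2]-[.5336,-.0881]
print("radius",d@u,"lat",d@[-u[1],u[0]],p.round(4),o["ft_force"].round(1))
for n in("scene","top"):
    c=robot.camera(n)
    for t in("slot","bar_tab","bar_nose"): print(n,t,[(np.round(e["xyz"],3).tolist(),round(e["p"],2),np.round((np.array(e["xyz"][:2])-[.5336,-.0881])@u,3)) for e in robot.tip_of(c,t)[:1]])
E
python3 c2.py
```

```text
radius 0.1863583454521287 lat -0.0011258529788335042 [0.6169 0.0786 0.0672] [0.9 1.9 1.1]
scene slot [([0.592, 0.02, 0.064], 0.4, np.float64(0.122))]
scene bar_tab [([0.614, 0.067, 0.092], 0.76, np.float64(0.175))]
scene bar_nose []
top slot [([0.568, -0.014, 0.048], 0.57, np.float64(0.081))]
top bar_tab [([0.613, 0.07, 0.088], 0.7, np.float64(0.177))]
top bar_nose [([0.565, -0.022, 0.047], 0.77, np.float64(0.073))]
```

In contact at about 2 N, and the bar is sliding (nose radius 73 mm). Continuing the push.

>>> move_arm:
  series: "-3 0 0 0 0 0; -6 0 0 0 0 0; -9 0 0 0 0 0; -12 0 0 0 0 0; -14 0 0 0 0 0; -16 0 0 0 0 0; -18 0 0 0 0 0; -20 0 0 0 0 0"

```text
time: 15.15
position: [0.6073, 0.0607, 0.0666]
tool_rot: [0.849, 0.529, -0.0, -0.0]
ft_force: [0.4, 1.5, -1.6]
grip_width: 0.0006
grip_force: 1.1
```

>>> move_arm:
  series: "-1 0 0 0 0 0; -2 0 0 0 0 0; -3 0 0 0 0 0; -3 0 0 0 0 0; -3 0 0 0 0 0"

```text
time: 15.57
position: [0.6073, 0.0605, 0.0667]
tool_rot: [0.849, 0.528, 0.002, -0.001]
ft_force: [2.6, 9.9, -2.3]
grip_width: 0.0004
grip_force: 4.9
```

```bash
python3 c2.py
```

```text
radius 0.16583536517742165 lat -0.0005187589424210482 [0.6073 0.0605 0.0667] [ 2.6  9.9 -2.3]
scene slot [([0.567, -0.011, 0.046], 0.87, np.float64(0.084))]
scene bar_tab [([0.603, 0.049, 0.092], 0.63, np.float64(0.154))]
scene bar_nose []
top slot [([0.568, -0.015, 0.047], 0.87, np.float64(0.081))]
top bar_tab [([0.601, 0.054, 0.092], 0.55, np.float64(0.157))]
top bar_nose [([0.558, -0.043, 0.045], 0.62, np.float64(0.051))]
```

>>> move_arm:
  series: "-1 0 0 0 0 0; -2 0 0 0 0 0; -3 0 0 0 0 0; -4 0 0 0 0 0; -4 0 0 0 0 0; -4 0 0 0 0 0"

```text
time: 16.47
position: [0.6074, 0.0603, 0.0669]
tool_rot: [0.85, 0.527, 0.005, -0.002]
ft_force: [7.1, 19.2, -4.6]
grip_width: 0.0006
grip_force: 10.4
```

>>> move_arm:
  series: "10 0 0 0 0 0; 30 0 0 0 0 0; 40 0 0 0 0 0; 40 0 -40 0 0 0; 40 0 -80 0 0 0; 40 0 -100 0 0 0; 40 0 -100 0 0 0"

```text
time: 17.05
position: [0.6261, 0.0898, 0.1725]
tool_rot: [0.849, 0.529, 0.004, 0.004]
ft_force: [1.8, -0.6, -0.2]
grip_width: 0.0008
grip_force: 0.0
```

```bash
python3 c2.py; python3 -c "
from h import *
c=robot.camera('wrist')
for t in('slot','bar_tab','bar_nose','sprocket'): print(t,[(e['xyz'],e['p']) for e in robot.tip_of(c,t)[:2]])
save(robot.camera('top'),'t9.png',(190,150,350,270),5)"
```

```text
radius 0.20037531008202364 lat -0.004423266343464681 [0.6261 0.0898 0.1725] [ 1.8 -0.6 -0.2]
scene slot [([0.568, -0.012, 0.045], 0.95, np.float64(0.084))]
scene bar_tab [([0.601, 0.05, 0.092], 0.96, np.float64(0.154))]
scene bar_nose [([0.558, -0.039, 0.041], 0.93, np.float64(0.055))]
top slot [([0.566, -0.014, 0.048], 0.76, np.float64(0.081))]
top bar_tab [([0.602, 0.053, 0.088], 0.79, np.float64(0.157))]
top bar_nose [([0.558, -0.038, 0.046], 0.71, np.float64(0.056))]
slot []
bar_tab [([0.7736, 0.014, 0.0007], 0.38)]
bar_nose []
sprocket [([0.3353, 0.1192, 0.0027], 0.73), ([0.6072, 0.1726, 0.0038], 0.65)]
```

View pics/t9.png

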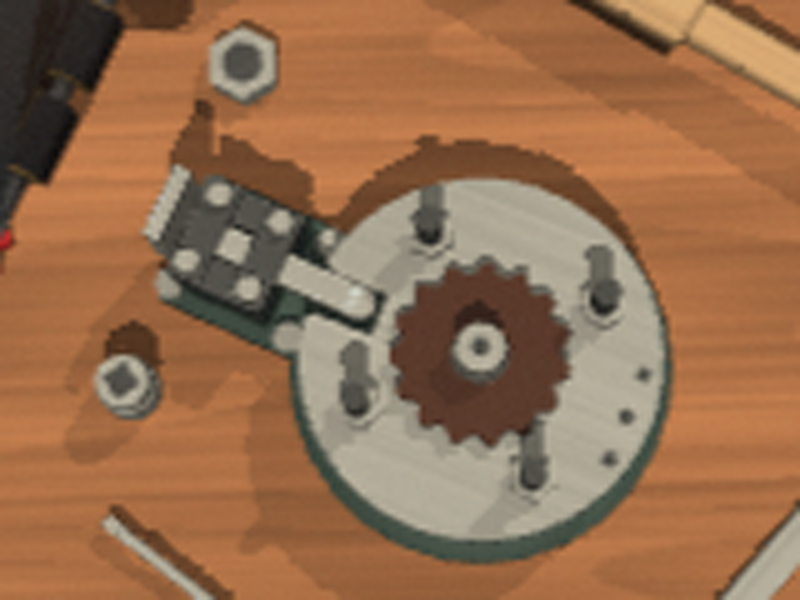

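The bar's nose is in the slot at (375,305) and the sprocket is on the spindle. The network readings suggest only about 33 mm of travel, though, so I'll check this against the first top picture in pixels.

Run:
```python
from h import *
c=robot.camera("top");c2=robot.camera("scene")
u=np.array([.4415,.897]);A=np.array([.5336,-.0881]);v=np.array([-u[1],u[0]])
for nm,cc in(("top",c),("scene",c2)):
  f0=cv2.imread(f"pics/{nm}1.png");f1=cv2.resize(cc["img"][:,:,::-1],None,fx=1.4,fy=1.4,interpolation=cv2.INTER_CUBIC)
  x=px(cc,np.r_[A+.15*u,.08])*1.4; a,b=(int(x[0])-50,int(x[1])-50)
  cv2.imwrite(f"pics/cmp_{nm}.png",np.hstack([cv2.resize(f[b:b+100,a:a+100],(400,400),interpolation=cv2.INTER_CUBIC) for f in(f0,f1)]))
  print(nm,a,b)
  for r in(.192,.159,.152):print(r,[((px(cc,np.r_[A+r*u+w*v,.092])*1.4-[a,b])*4).round().tolist() for w in(-.017,.017)])
cv2.imwrite("pics/cmp.png",np.vstack([cv2.resize(cv2.imread(f"pics/cmp_{n}.png"),(600,300)) for n in("top","scene")]))
```

```text
top 263 219
0.192 [[119.0, 111.0], [80.0, 190.0]]
0.159 [[196.0, 145.0], [158.0, 225.0]]
0.152 [[213.0, 153.0], [174.0, 232.0]]
scene 339 308
0.192 [[153.0, 277.0], [281.0, 267.0]]
0.159 [[144.0, 195.0], [267.0, 186.0]]
0.152 [[142.0, 179.0], [264.0, 169.0]]
```

View pics/cmp.png

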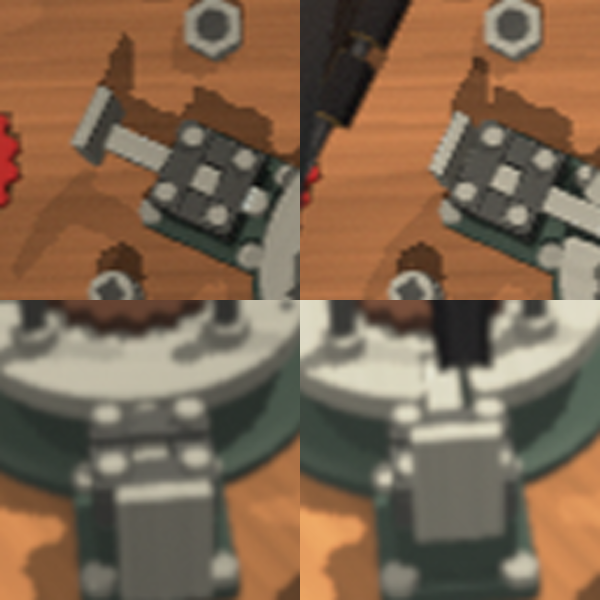

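The tab travelled about 33 mm to a hard stop at 20 N. The tab-to-guide distance along the bar was about 65 mm at the start (73 if fully drawn back), so the bar began some 7 mm in. It is now about 33 mm, which is exactly the home value (152 − 119). The bar is home, and the hand is clear.

```bash
python3 -c "
from h import *
o=robot.get_obs();print(o['position'],o['ft_force'],o['time']);print(robot.hand_in())"
```

```text
[0.62217042 0.09043217 0.1666213 ] [0.08648293 0.31373848 0.50069336] 17.85
the job is handed in; nothing more can be done
None
```

I turned the disc about 91° until its slot faced the bar, pushed the bar to its stop, and handed the job in with the sprocket still on the spindle and the hand clear; no verdict came back, and "fully home" rests on the 20 N hard stop and the tab-to-guide distance, since I did not read the bar's position directly.

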